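# Unlock the cup turntable and index the tall stack into the take-off bay

### The job

Unlock the cup turntable on the packing bench: pull the lock rod up out of its socket and stand it, foot down, in the square white caddy. Then turn the table by its black handle post until the tallest of its three stacks of paper cups stands in line with the take-off bay between the two cheek plates and the table has clicked home in its detent. All three stacks must stay standing in their nests, and the loose cup and the pile of lids beside the caddy must stay where they are.

Things in the scene. Friction and masses are not known exactly. Their poses are not given: they have to be found in the camera images.
- turntable (a joint): Angle of the aluminium disc (300 mm across, top face 62 mm up), rad, 0 at start, grows anticlockwise from above. A spring detent draws it to the nearest multiple of 60 degrees (1.047) when let go; passing one takes about 8 N at the handle; stops at +-2.5. While the lock rod stands in the fork on the disc's rim, the disc cannot turn.
- hub (a point): Centre of the disc on its axis of rotation, on the top face, 62 mm above the bench. A hub 40 mm across and 26 mm high stands there.
- handle_top (a point): Centre of the top of the handle post: black upright cylinder, 22 mm diameter, 88 mm tall above the disc (top 150 mm above the bench), fixed to the disc 115 mm from its axis. At the start it stands in line with the bay, a stack nest 60 degrees to either side of it.
- bay (a point): Where the centre of a stack's underside must be to stand in line with the take-off bay: 105 mm from the hub, at disc top height, towards the middle between two upright grey cheek plates (80 mm apart, tops 90 mm above the bench, 170 to 235 mm from the hub) fixed to the base.
- stack_tall: Tallest of three loose stacks of white paper cups: ten nested cups, mouth down, 62 mm across below, 45 mm on top, 141 mm tall, 70 g. Origin: centre of its underside. Stands among the six 16 mm pins of a nest 105 mm from the hub, 3 mm play. At the start the nests are 60 degrees either side of the bay and 120 degrees anticlockwise of it; any may hold it.
- stack_mid: Middle stack, six cups, 105 mm tall, otherwise as the tall one. Origin at the centre of its underside.
- stack_short: Short stack, three cups, 78 mm tall, otherwise as the tall one. Origin at the centre of its underside.
- lock_rod: Steel rod, 14 mm diameter, with a black grip of 22 mm diameter over its top 65 mm; 200 mm long in all, about 150 g. Origin: centre of its foot, z towards the grip. At the start upright in its socket, foot 4 mm above the bench, between the two lugs of the disc's fork (5 mm play each side, lug tops 62 mm above the bench).
- socket_mouth (a point): Centre of the mouth of the lock rod's upright socket, a steel tube of 28 mm outer and 18 mm inner diameter, fixed to the base 175 mm from the hub, on the far side of the hub from the bay; the mouth is 46 mm above the bench and the hole 42 mm deep.
- caddy_in (a point): Centre of the inner floor (5 mm above the bench) of the tool caddy: a square open-topped white box fixed to the bench, 76 x 76 mm outside, walls 4 mm, rim 110 mm above the bench. Axes along its sides.
- lid_pile: Bystander: pile of white cup lids, 68 mm across, 50 mm tall, standing on the bench. Origin at the centre of its underside.
- loose_cup: Bystander: single white paper cup, mouth down on the bench, 62 mm across, 60 mm tall. Origin at the centre of its underside.
Things that resemble listed ones, but are neither listed nor needed, are in the scene too. Leave any green or yellow look-alike of the lock_rod alone.

How it is judged (in metres and radians):
On the way, in this order (a step that is already met when the one before it is completed fails the run):
1. the lock rod stands in the caddy (horizontal distance between lock_rod and caddy_in below 0.045 m and z of lock_rod in the frame of caddy_in below 0.03 m and angle between lock_rod's own z axis and vertical below 0.8 rad), for 0.2 s.
2. the tall stack stands in line with the bay and the table is at rest in its detent (horizontal distance between stack_tall and bay below 0.01 m and velocity of joint turntable between -0.05 and 0.05 rad/s), for 0.3 s.
At the end, for the whole second after the job is handed in: Rod at rest in the caddy: foot within 45 mm across of its floor centre, under 30 mm above it, leaning under 0.8 rad. Tall stack within 10 mm across of the bay point, table at rest (0.05 rad/s). All three stacks upright (0.12 rad), undersides 56 to 68 mm above the bench (all of step 1 and all of step 2 and angle between each of stack_tall, stack_mid, stack_short's own z axis and vertical below 0.12 rad and height (world z) of stack_tall between 0.056 and 0.068 m and height (world z) of stack_mid between 0.056 and 0.068 m and height (world z) of stack_short between 0.056 and 0.068 m and linear speed of lock_rod below 0.03 m/s); the robot touches nothing.
It fails at once if a stack of cups on the turntable tips by more than 0.35 rad (angle between any of stack_tall, stack_mid, stack_short's own z axis and vertical above 0.35 rad).
It fails at once if the loose cup or the pile of lids is pushed more than 30 mm or tipped (distance of any of lid_pile, loose_cup from where it was at the start of the episode above 0.03 m or angle between any of lid_pile, loose_cup's own z axis and vertical above 0.4 rad).
It also fails if it takes over 58 s, if anything falls off the work surface, if the arm or the gripper's body presses on something with over 40 N, if the wrist force passes 120 N, or if a joint passes its speed limit or range.

### The arm

A 6-joint arm with a two-finger parallel gripper is mounted at the origin on the work surface. World frame = base frame: x ahead of the robot, y to its left, z up, the work surface at z = 0. Lengths are in mm, angles in rad, forces in N, time in s.
With the tool pointing down it reaches from about 325 to 900 mm from the base axis. Payload 6.1 kg.
Tool frame: the origin (TCP) lies midway between the tips of the shut fingers; the grasp point (between the pads) lies 19 mm behind it; z points along the fingers, y is the line along which they close (so a half turn about z gives the same grasp; the last joint's range is limited). The gripper opens to 85 mm and grips with 20 to 120 N. Pads are 22 mm wide; open, the fingers measure 114 mm over their backs; the gripper's body (76 mm by 85 mm) begins 54 mm behind the grasp point. The pads swing forward as they close: fully open they stand 13 mm farther back than shut.
Start: joints at [1.19, 0.22, 1.526, -0, 1.395, -0.126], TCP at [157.531, 604.814, 231.3] pointing down, gripper open.
Joint ranges: [-2.98, 2.98], [-0.91, 2.08], [0.09, 2.57], [-1.24, 4.39], [0.2, 2.65], [-2.68, 2.68]. Speed limits (rad/s): [2.57, 2.57, 3.01, 3.14, 3.14, 3.14].

### API

Orientations are given as a rotation vector (axis times angle).
In Python, from bench import env gives the robot as it stands.
- The arm moves only by the shell command python3 -m crank 'ROWS' [FORCE]. ROWS is JSON, one flat list of numbers, 5 for each row, row after row: the shift along the tool's x, y, z as a fraction of full scale, then the turn about the tool's z as a fraction of full scale, then the opening, from 0 (shut) to 1 (fully open). A call has 1 to 8 rows; each row shifts and turns the commanded pose from where the row before left it, along the tool's axes as they then stand; what a row does not reach is not made up. Full scale, the value 1, is 0.025 m for a shift and 4 degrees for a turn. A row lasts 1/8 s, in which the tool goes at most 62.5 mm and 10.7 degrees, less where a joint would pass 70% of its speed; a pose out of reach is approached as far as the arm can. A call with a number of a shift or a turn outside -1 to 1 is refused whole. A call with a gripper value outside its range is refused whole. The fingers move at their own pace and stop on an object; FORCE is the grip in N (left out, the last holds). Time passes only in rows, so rows that do not move let the fingers close. It gives the time, the measured TCP pose, the force, the opening and the grip force at its end, in the units of the state.
- env.get_state(): the state, without advancing time (a new reading comes with each control period).
- env.read_camera(name): name is "scene" or "side" or "wrist"; returns a dict with "image" (400x640x3 uint8, red, green, blue), "depth" (400x640 float32, mm along the optical axis (not along the pixel's ray), 0 where there is no reading), "fx", "fy", "cx", "cy" (pixels), "R" (3x3) and "t" (3): a world point X has camera coordinates R X + t. Camera axes: x right, y down, z forward; pixel columns grow to the right and rows downward; lengths in mm; the calibration is good to about 2 mm. A picture is of the moment at which its call begins.
- env.close_job(): hands the job in; it is judged then, once.
The state is a dict: "t": time; "qpos": joint angles; "joint_vel": joint speeds; "tau": joint torques, N m; "position": TCP position; "tcp_rot": TCP orientation; "force": force on the tool from outside, world axes, zero at the start; "wrist_torque": the same for the moment, N m; "width": finger opening in mm; "grip_force": force on a finger pad.
Only numpy, scipy, OpenCV 4.12 (cv2) and the standard library are available. Lean on these libraries where they do the work, as an engineer would, in place of code of your own. Each camera call takes 0.05 s, during which the arm holds its last target. There are 200 camera calls.

## Working session

There is one attempt and no reset: what is moved stays moved. The work goes in short steps, Python scripts to look and compute and a shell command to move; the robot and the scene stay as the last step left them, time stands still between calls to the robot, and variables do not carry over. Pictures are saved under pics/ and viewed, at most 10 in all, crops included, and the job is handed in when it is done.

```bash
ls; mkdir -p pics; python3 - <<'E'
from bench import env
import cv2,numpy as np
s=env.get_state(); print(s)
for n in("scene","side"):
    c=env.read_camera(n); cv2.imwrite(f"pics/{n}0.png",c["image"][...,::-1]); np.savez(f"{n}0.npz",**c)
    print(n,-c["R"].T@c["t"],c["R"][2],c["fx"])
E
```

```text
pics
{'t': 0.0, 'qpos': array([ 1.18987565e+00,  2.21243724e-01,  1.52762234e+00, -2.10483388e-05,
        1.39468854e+00, -1.26107244e-01]), 'joint_vel': array([1.69069757e-03, 5.58872691e-04, 2.32069262e-04, 1.48800602e-03,
       1.76515647e-05, 7.44395299e-04]), 'tau': array([-2.02884032e-03, -4.96897638e+01, -3.89399564e+01, -3.97509657e-04,
        1.10652996e-02,  9.46894147e-06]), 'position': array([157.32738678, 604.24580414, 230.18239282]), 'tcp_rot': array([-3.99112082e-01, -3.11566036e+00,  2.99104174e-03]), 'force': array([0.25441639, 0.60036088, 0.39373799]), 'wrist_torque': array([-0.0382611 ,  0.00186727,  0.04892723]), 'grip_force': 0.0, 'width': 85.32820748357162}
scene [1017.86788239  425.48372136  783.57668375] [-0.57863871 -0.31845727 -0.750841  ] 450.2219690953789
side [  39.50272789 -323.5587881   757.60553422] [ 0.527783    0.47855493 -0.70173377] 427.22364719979953
```

View pics/scene0.png

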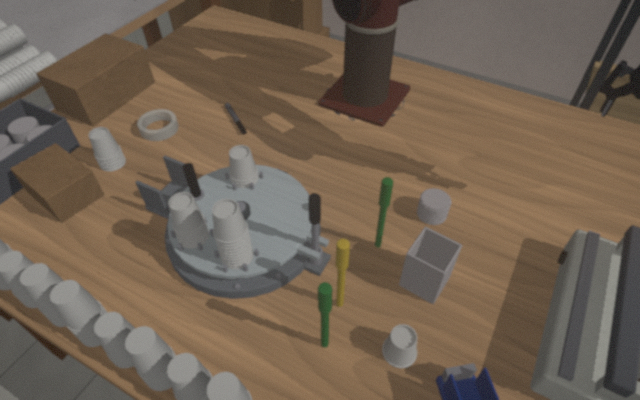

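View pics/side0.png

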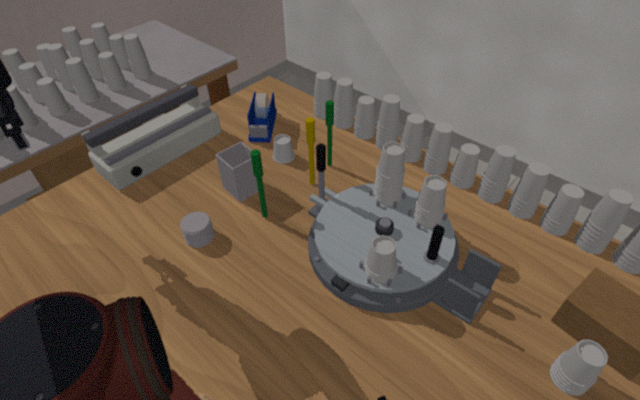

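The scene view shows the lock rod grip near (315,207), the handle post near (192,180), the hub at (243,210), the tall stack at (230,230) and the caddy at (432,262). The green and yellow rods at (386,190), (343,250) and (325,295) are decoys. In the side view the rod top is at (320,148), the handle top at (437,230), the hub at (384,225), the tall stack top at (392,148) and the caddy at (238,168).

```bash
cat > h.py <<'E'
import numpy as np,cv2
def ray(c,u,v,z):
    o=-c["R"].T@c["t"]; d=c["R"].T@np.array([(u-c["cx"])/c["fx"],(v-c["cy"])/c["fy"],1]); return o+d*(z-o[2])/d[2]
def cloud(c):
    v,u=np.mgrid[:400,:640]; d=c["depth"]
    P=np.stack([(u-c["cx"])/c["fx"]*d,(v-c["cy"])/c["fy"]*d,d],-1)-c["t"]
    P=P@c["R"]; P[d<=0]=np.nan; return P
E
python3 - <<'E'
import numpy as np,cv2
from h import *
S={n:dict(np.load(n+"0.npz")) for n in("scene","side")}
pts={"rod":(316,196,320,146,204),"handle":(188,166,438,228,150),"hub":(243,206,384,222,88),"tall":(228,204,392,146,203),"mid":(182,199,434,180,167),"short":(240,150,383,240,140),
"greenA":(386,180,256,152,200),"yel":(343,242,310,120,200),"greenB":(325,287,329,102,200),"caddy":(436,250,237,155,110),"lid":(434,200,196,222,50),"cup":(402,333,283,140,60)}
for k,(a,b,c,d,z) in pts.items():
    print(k,ray(S["scene"],a,b,z)[:2].round(),ray(S["side"],c,d,z)[:2].round())
W={n:cloud(c) for n,c in S.items()}
# masks -> blobs projected on top plane
for n,c in S.items():
    P=W[n]; im=c["image"].astype(int); 
    for k,(a,b,e,d,z) in pts.items():
        p=ray(c,*((a,b) if n=="scene" else (e,d)),z)
        m=(np.hypot(P[...,0]-p[0],P[...,1]-p[1])<60)&(abs(P[...,2]-z)<5)
        nl,lab=cv2.connectedComponents(m.astype(np.uint8)); 
        q=P[m]; 
        if len(q): 
            r=cv2.minAreaRect(q[:,:2].astype(np.float32)); print(n,k,len(q),q.mean(0).round(1),"rect",np.round(r[0],1),np.round(r[1],1),round(r[2],1))
E
```

```text
rod [567. 162.] [567. 157.]
handle [ 579. -128.] [ 577. -130.]
hub [573.  -8.] [573. -16.]
tall [655.  39.] [667.  44.]
mid [663. -66.] [671. -62.]
short [481. -73.] [493. -65.]
greenA [469. 251.] [469. 249.]
yel [629. 247.] [628. 242.]
greenB [715. 261.] [713. 259.]
caddy [503. 375.] [500. 367.]
lid [333. 322.] [327. 318.]
cup [657. 379.] [659. 376.]
scene rod 109 [572.9 160.4 203.7] rect [571.7 159.5] [20.8 19.1] 29.4
scene handle 76 [ 581.1 -128.6  149.7] rect [ 580.5 -129.5] [20.8 20.5] 6.1
scene hub 73 [572.4 -10.3  86.8] rect [568.6 -11.3] [32.  19.5] 52.9
scene tall 289 [666.   41.1 200.8] rect [665.7  40.7] [45.9 43.8] 35.2
scene mid 245 [669.3 -64.8 164.9] rect [668.8 -64.7] [45.9 44.9] 28.9
scene short 180 [487.  -69.8 137.8] rect [487.2 -71.6] [48.1 43.8] 71.8
scene greenA 99 [472.2 253.6 199.7] rect [471.3 253.3] [21.9 19.9] 24.6
scene yel 129 [633.5 247.7 199.9] rect [632.5 247.4] [20.7 20.5] 57.5
scene greenB 160 [717.9 261.5 199.9] rect [717.6 261. ] [20.7 20.5] 84.4
scene caddy 425 [504.8 371.7 109.5] rect [503.  370.9] [76.2 78.9] 84.1
scene lid 568 [331.7 323.8  50.
[... 248 characters left out ...]
7.5
side hub 110 [572.8 -17.4  86.7] rect [571.8 -17.8] [30.6 34.7] 7.8
side tall 136 [662.2  38.4 200.8] rect [662.7  39.4] [46.2 43.4] 35.5
side mid 150 [666.2 -66.2 165. ] rect [666.6 -66.5] [44.8 46.6] 83.4
side short 176 [484.1 -71.6 137.9] rect [484.7 -70.9] [44.9 46.1] 79.3
side greenA 65 [467.1 251.4 198.7] rect [467.9 252.2] [19.3 21.2] 67.1
side yel 55 [628.3 244.8 198.7] rect [629.6 245.3] [22.4 19.9] 29.5
side greenB 43 [713.6 258.  198.8] rect [714.4 259.1] [18.4 18.4] 12.0
side caddy 200 [495.7 376.8 108.5] rect [501.  370.2] [81.  75.8] 83.2
side lid 531 [325.1 319.6  49.5] rect [326.3 321. ] [64.5 66.5] 62.1
side cup 100 [660.2 381.6  57.7] rect [659.9 381.6] [47.4 43.7] 63.9
```

```bash
cat >> h.py <<'E'
from scipy.spatial.transform import Rotation as Ro
def togo(s,p,xyaw):
    R=Ro.from_rotvec(s["tcp_rot"]).as_matrix(); yaw=np.degrees(np.arctan2(R[1,0],R[0,0]))
    d=R.T@(np.array(p)-s["position"]); tr=(yaw-xyaw+180)%360-180
    print("t",round(s["t"],2),"pos",s["position"].round(1),"tilt",R[2,:].round(3),"yaw",yaw.round(1),"rows xyz",(d/25).round(2),"turn",round(tr/4,2),"width",round(s["width"],1),"F",s["force"].round(1),"q",s["qpos"].round(2))
E
python3 -m crank '[-1,-0.64,-0.2,0,1, -1,-0.64,-0.2,0,1, -1,-0.64,-0.2,0,1, -1,-0.64,-0.2,0,1, -1,-0.64,-0.2,0,1, -1,-0.64,0,0,1, -1,-0.64,0,0,1, -1,-0.64,0,0,1]' 60
python3 -m crank '[-1,-0.64,0,0,1, -1,-0.64,0,0,1, -1,-0.64,0,0,1, -1,-0.64,0,0,1, -1,-0.64,0,0,1, -1,-0.64,0,0,1, -1,-0.64,0,0,1, 0,0,0,0,1]'
python3 -c "
from bench import env;from h import *
togo(env.get_state(),(570.5,159,151),165.4)"
```

```text
t: 1.1
position: [319.2, 429.6, 255.8]
tcp_rot: [-0.399, -3.116, 0.001]
force: [-0.8, 1.3, 0.5]
width: 85.6
grip_force: 0.0
t: 2.1
position: [460.7, 276.6, 255.7]
tcp_rot: [-0.403, -3.115, 0.001]
force: [0.3, 0.3, -0.7]
width: 85.6
grip_force: 0.0
t 2.1 pos [460.7 276.6 255.7] tilt [ 0.001 -0.001 -1.   ] yaw 165.2 rows xyz [-5.45 -3.43  4.19] turn -0.04 width 85.6 F [ 0.3  0.3 -0.7] q [ 0.39 -0.    1.72 -0.    1.42 -0.92]
```

```bash
python3 -m crank '[-1,-0.63,0,0,1, -1,-0.63,0,0,1, -1,-0.63,0,0,1, -1,-0.63,0,0,1, -1,-0.63,0,0,1, -0.45,-0.28,0,0,1, 0,0,0,0,1, 0,0,0,0,1]'
python3 - <<'E'
from bench import env;from h import *
s=env.get_state(); togo(s,(570.5,159,151),165.4)
c=env.read_camera("wrist"); cv2.imwrite("pics/w1.png",c["image"][...,::-1])
P=cloud(c); m=(abs(P[...,2]-203)<6); q=P[m]
q=q[np.hypot(q[:,0]-570,q[:,1]-159)<25]
if len(q): print(len(q),q.mean(0),cv2.minAreaRect(q[:,:2].astype(np.float32)))
E
```

```text
t: 3.1
position: [569.5, 161.7, 256.2]
tcp_rot: [-0.398, -3.116, -0.001]
force: [-0.1, -0.3, -0.2]
width: 85.6
grip_force: 0.0
t 3.1 pos [569.5 161.7 256.2] tilt [ 0.001  0.    -1.   ] yaw 165.4 rows xyz [-0.07 -0.09  4.21] turn 0.01 width 85.6 F [-0.1 -0.3 -0.2] q [ 0.14  0.13  1.59  0.    1.43 -1.17]
928 [568.94829099 159.64977618 202.64636022] ((569.8114624023438, 159.34071350097656), (21.14550018310547, 20.50405502319336), 78.8061752319336)
```

View pics/w1.png

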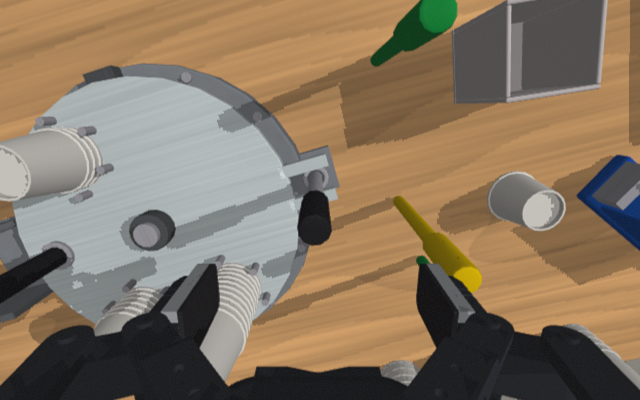

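The wrist view shows the rod grip at (314,225), centred between the fingers, with the yellow decoy clear at (460,275). I'll descend and close.

```bash
python3 -m crank '[-0.05,-0.09,0.8,0,1, 0,0,0.8,0,1, 0,0,0.8,0,1, 0,0,0.8,0,1, 0,0,0.8,0,1, 0,0,0.2,0,1, 0,0,0,0,0.6, 0,0,0,0,0.2]' 60
python3 -m crank '[0,0,0,0,0, 0,0,0,0,0, 0,0,0,0,0, 0,0,0,0,0]'
```

```text
t: 4.15
position: [571.5, 158.3, 152.3]
tcp_rot: [0.399, 3.114, 0.001]
force: [-0.0, -0.3, 0.5]
width: 51.1
grip_force: 0.0
t: 4.65
position: [571.4, 158.4, 152.3]
tcp_rot: [0.399, 3.115, 0.001]
force: [-0.6, 0.4, 5.6]
width: 20.5
grip_force: 58.5
```

```bash
python3 -m crank '[0,0,-0.4,0,0, 0,0,-0.7,0,0, 0,0,-0.8,0,0, 0,0,-0.8,0,0, 0,0,-0.8,0,0, 0,0,-0.8,0,0, 0,0,-0.8,0,0, 0,0,-0.8,0,0]'
python3 - <<'E'
from bench import env;from h import *
s=env.get_state(); togo(s,(502,370.5,0),165.4)
c=env.read_camera("side"); cv2.imwrite("pics/s2.png",c["image"][...,::-1])
E
```

```text
t: 5.65
position: [570.8, 158.2, 300.2]
tcp_rot: [0.399, 3.116, 0.0]
force: [0.7, -0.2, -1.3]
width: 20.9
grip_force: 58.8
t 5.65 pos [570.8 158.2 300.2] tilt [-0.  0. -1.] yaw 165.4 rows xyz [ 4.8   7.52 12.01] turn 0.0 width 20.9 F [ 0.7 -0.2 -1.3] q [ 0.14  0.11  1.53  0.    1.51 -1.18]
```

View pics/s2.png

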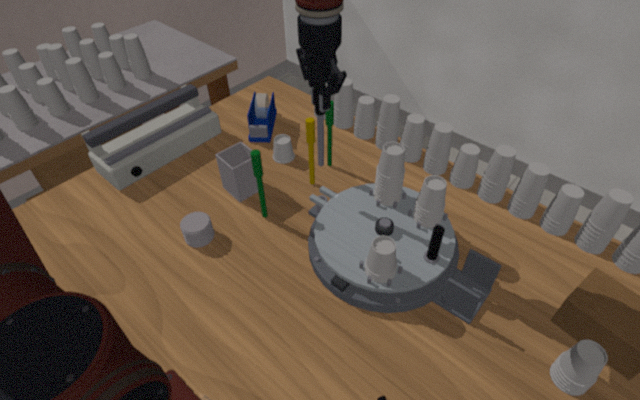

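The rod is out of the socket and hangs upright in the gripper, with its foot at about (320,165). I'll carry it to the caddy.

```bash
python3 -m crank '[0.4,0.6,0,0,0, 0.63,0.99,0,0,0, 0.63,0.99,0,0,0, 0.63,0.99,0,0,0, 0.63,0.99,0,0,0, 0.63,0.99,0,0,0, 0.63,0.99,0,0,0, 0.5,0.8,0,0,0]'
python3 -m crank '[0.12,0.18,0,0,0, 0,0,0,0,0, 0,0,0,0,0]'
python3 - <<'E'
from bench import env;from h import *
s=env.get_state(); togo(s,(502,370.5,154),165.4)
c=env.read_camera("scene"); cv2.imwrite("pics/c3.png",c["image"][...,::-1])
P=cloud(c); q=P[(np.hypot(P[...,0]-502,P[...,1]-370)<30)&(P[...,2]>130)&(P[...,2]<240)]
for z in range(140,240,20):
  k=q[abs(q[:,2]-z)<10]; print(z,len(k),k.mean(0).round(1) if len(k) else "")
E
```

```text
t: 6.7
position: [501.9, 367.2, 297.1]
tcp_rot: [-0.397, -3.114, 0.002]
force: [0.3, -0.2, -1.4]
width: 20.3
grip_force: 58.9
t: 7.08
position: [502.2, 369.7, 298.5]
tcp_rot: [-0.4, -3.116, 0.001]
force: [-0.2, -0.3, -1.0]
width: 20.6
grip_force: 58.9
t 7.08 pos [502.2 369.7 298.5] tilt [ 0.    -0.001 -1.   ] yaw 165.4 rows xyz [0.02 0.03 5.78] turn -0.01 width 20.6 F [-0.2 -0.3 -1. ] q [ 0.51  0.18  1.44 -0.    1.51 -0.81]
140 0 
160 49 [506.4 370.3 162.5]
180 63 [506.6 370.6 180.6]
200 65 [506.3 370.8 199.9]
220 72 [506.3 370.6 219.7]
```

View pics/c3.png

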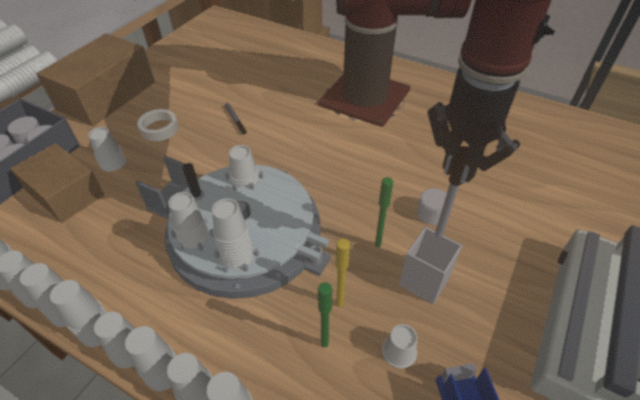

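The rod is vertical over the caddy mouth at about (437,237). I'll lower it and release.

```bash
python3 -m crank '[0,0,0.8,0,0, 0,0,0.9,0,0, 0,0,0.9,0,0, 0,0,0.9,0,0, 0,0,0.9,0,0, 0,0,0.8,0,0, 0,0,0.4,0,0, 0,0,0.1,0,0]'
python3 -m crank '[0,0,0,0,0, 0,0,0,0,0]'
```

```text
t: 8.12
position: [501.8, 370.1, 155.4]
tcp_rot: [-0.399, -3.115, 0.001]
force: [0.5, 1.1, -0.6]
width: 20.5
grip_force: 58.9
t: 8.38
position: [502.7, 370.7, 157.4]
tcp_rot: [0.399, 3.115, 0.002]
force: [0.4, 1.2, -1.2]
width: 20.5
grip_force: 58.9
```

```bash
python3 -m crank '[0,0,0.1,0,0, 0,0,0,0,0.3, 0,0,0,0,0.6, 0,0,0,0,1, 0,0,0,0,1, 0,0,0,0,1, 0,0,0,0,1, 0,0,0,0,1]'
python3 -m crank '[0,0,-0.5,0,1, 0,0,-0.8,0,1, 0,0,-1,0,1, 0,0,-1,0,1, 0,0,-0.9,0,1, 0,0,0,0,1]'
python3 - <<'E'
from bench import env;from h import *
s=env.get_state(); togo(s,(579,-130.5,260),91.7)
c=env.read_camera("scene"); cv2.imwrite("pics/c4.png",c["image"][150:350,300:540,::-1].repeat(2,0).repeat(2,1))
E
```

```text
t: 9.38
position: [502.0, 370.4, 153.8]
tcp_rot: [-0.399, -3.116, 0.0]
force: [0.3, 0.5, 0.3]
width: 85.6
grip_force: 0.0
t: 10.12
position: [503.6, 371.3, 263.1]
tcp_rot: [0.398, 3.111, 0.006]
force: [-0.1, -0.5, 0.6]
width: 85.4
grip_force: 0.0
t 10.12 pos [503.6 371.3 263.1] tilt [-0.005  0.005 -1.   ] yaw 165.4 rows xyz [ -7.98 -18.66   0.08] turn 18.43 width 85.4 F [-0.1 -0.5  0.6] q [ 0.51  0.2   1.49  0.    1.44 -0.81]
```

View pics/c4.png

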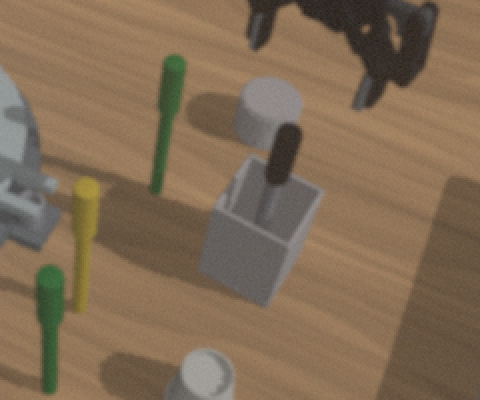

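The rod stands in the caddy, leaning slightly against its wall, and the lids and cup are undisturbed. Next is the move to the handle.

```bash
python3 -m crank '[-0.42,-0.98,0,0,1, -0.42,-0.98,0,0,1, -0.42,-0.98,0,0,1, -0.42,-0.98,0,0,1, -0.42,-0.98,0,0,1, -0.42,-0.98,0,0,1, -0.42,-0.98,0,0,1, -0.42,-0.98,0,0,1]'
python3 -m crank '[-0.42,-0.98,0,0,1, -0.42,-0.98,0,0,1, -0.42,-0.98,0,0,1, -0.42,-0.98,0,0,1, -0.42,-0.98,0,0,1, -0.42,-0.98,0,0,1, -0.42,-0.98,0,0,1, -0.42,-0.98,0,0,1]'
python3 -m crank '[-0.42,-0.98,0,0,1, -0.42,-0.98,0,0,1, -0.42,-0.98,0,0,1, 0,0,0,1,1, 0,0,0,1,1, 0,0,0,1,1, 0,0,0,1,1, 0,0,0,1,1]'
python3 -m crank '[0,0,0,1,1, 0,0,0,1,1, 0,0,0,1,1, 0,0,0,1,1, 0,0,0,1,1, 0,0,0,1,1, 0,0,0,1,1, 0,0,0,1,1]'
python3 -m crank '[0,0,0,1,1, 0,0,0,1,1, 0,0,0,1,1, 0,0,0,1,1, 0,0,0,1,1, 0,0,0,0.43,1, 0,0,0,0,1]'
python3 - <<'E'
from bench import env;from h import *
s=env.get_state()
c=env.read_camera("wrist"); cv2.imwrite("pics/w5.png",c["image"][...,::-1])
P=cloud(c); q=P[(abs(P[...,2]-149)<6)]; q=q[np.hypot(q[:,0]-578,q[:,1]+130)<25]
if len(q): print(len(q),q.mean(0),cv2.minAreaRect(q[:,:2].astype(np.float32)))
togo(s,(578.5,-130.5,114),91.7)
E
```

```text
t: 11.18
position: [533.4, 158.6, 257.6]
tcp_rot: [-0.399, -3.114, 0.001]
force: [-0.3, 0.1, 0.4]
width: 85.7
grip_force: 0.0
t: 12.18
position: [565.3, -52.0, 257.5]
tcp_rot: [-0.399, -3.114, -0.0]
force: [0.9, 0.7, 0.1]
width: 85.3
grip_force: 0.0
t: 13.18
position: [577.1, -130.1, 257.4]
tcp_rot: [-0.937, -2.996, -0.0]
force: [0.7, 1.0, -0.2]
width: 85.2
grip_force: 0.0
t: 14.18
position: [577.1, -130.1, 257.4]
tcp_rot: [-1.727, -2.622, 0.001]
force: [-0.6, 0.3, -0.7]
width: 85.1
grip_force: 0.0
t: 15.05
position: [577.5, -130.2, 258.2]
tcp_rot: [-2.187, -2.254, 0.001]
force: [-0.3, 0.8, -0.7]
width: 85.6
grip_force: 0.0
588 [ 578.57862481 -129.70563796  148.88225591] ((578.7405395507812, -130.10365295410156), (21.204992294311523, 20.65631866455078), 10.476795196533203)
t 15.05 pos [ 577.5 -130.2  258.2] tilt [ 0.    -0.001 -1.   ] yaw 91.7 rows xyz [-0.01  0.05  5.77] turn 0.01 width 85.6 F [-0.3  0.8 -0.7] q [-0.35  0.13  1.58 -0.    1.43 -0.38]
```

View pics/w5.png

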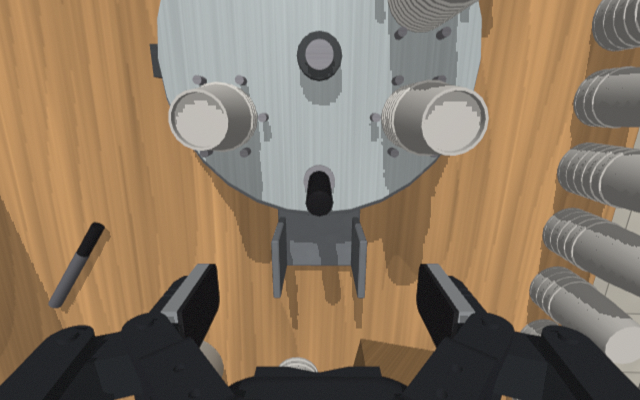

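The handle post is at (319,195), centred between the fingers, and the stacks on either side are clear. I'll descend and grip it.

```bash
python3 -m crank '[0,0.05,0.9,0,1, 0,0,1,0,1, 0,0,1,0,1, 0,0,1,0,1, 0,0,0.9,0,1, 0,0,0.7,0,1, 0,0,0.2,0,1, 0,0,0,0,1]' 50
python3 -m crank '[0,0,0,0,0.5, 0,0,0,0,0, 0,0,0,0,0, 0,0,0,0,0, 0,0,0,0,0]'
```

```text
t: 16.1
position: [579.2, -130.4, 116.5]
tcp_rot: [2.188, 2.254, 0.0]
force: [0.5, -0.6, -0.4]
width: 85.5
grip_force: 0.0
t: 16.73
position: [578.9, -130.4, 116.9]
tcp_rot: [-2.189, -2.254, 0.001]
force: [-4.3, 0.4, 5.3]
width: 21.0
grip_force: 48.9
```

Gripped. The first 32° of arc: each row is 8.03 mm along −y with a 4° turn.

```bash
python3 -m crank '[0.004,-0.12,0,0.375,0, 0.008,-0.24,0,0.75,0, 0.011,-0.321,0,1,0, 0.011,-0.321,0,1,0, 0.011,-0.321,0,1,0, 0.011,-0.321,0,1,0, 0.011,-0.321,0,1,0, 0.011,-0.321,0,1,0]'
python3 - <<'E'
from bench import env;from h import *
s=env.get_state(); a=np.radians(-208.3); togo(s,(575.5+115*np.cos(a),-15.5+115*np.sin(a),116.5),-28.3)
d=s["position"][:2]-[575.5,-15.5]; print(np.hypot(*d),np.degrees(np.arctan2(d[1],d[0])))
E
```

```text
t: 17.73
position: [524.4, -118.6, 116.9]
tcp_rot: [2.676, 1.64, 0.002]
force: [1.8, -1.8, 2.4]
width: 20.5
grip_force: 49.3
t 17.73 pos [ 524.4 -118.6  116.9] tilt [-0.     0.003 -1.   ] yaw 63.0 rows xyz [ 4.71 -4.65  0.  ] turn 22.83 width 20.5 F [ 1.8 -1.8  2.4] q [-0.37  0.12  1.86 -0.    1.15  0.1 ]
115.08318042909373 -116.35671048238025
```

```bash
python3 -m crank '[0.011,-0.321,0,1,0, 0.011,-0.321,0,1,0, 0.011,-0.321,0,1,0, 0.011,-0.321,0,1,0, 0.011,-0.321,0,1,0, 0.011,-0.321,0,1,0, 0.011,-0.321,0,1,0, 0.011,-0.321,0,1,0]'
python3 -m crank '[0.011,-0.321,0,1,0, 0.011,-0.321,0,1,0, 0.011,-0.321,0,1,0, 0.011,-0.321,0,1,0, 0.011,-0.321,0,1,0, 0.011,-0.321,0,1,0, 0.011,-0.321,0,1,0, 0.011,-0.321,0,1,0]'
python3 - <<'E'
from bench import env;from h import *
s=env.get_state(); a=np.radians(-208.3); togo(s,(575.5+115*np.cos(a),-15.5+115*np.sin(a),116.5),-28.3)
d=s["position"][:2]-[575.5,-15.5]; print(np.hypot(*d),np.degrees(np.arctan2(d[1],d[0])))
E
```

```text
t: 18.73
position: [477.1, -75.3, 116.9]
tcp_rot: [3.026, 0.839, -0.0]
force: [2.6, -9.4, 0.0]
width: 20.9
grip_force: 49.1
t: 19.73
position: [460.3, -14.2, 116.8]
tcp_rot: [3.14, -0.028, -0.0]
force: [-4.2, -2.6, 5.8]
width: 20.6
grip_force: 49.7
t 19.73 pos [460.3 -14.2 116.8] tilt [-0.     0.002 -1.   ] yaw -1.0 rows xyz [ 0.52 -2.14  0.01] turn 6.82 width 20.6 F [-4.2 -2.6  5.8] q [-0.2  -0.06  2.05 -0.    1.15  1.39]
115.17065087375539 179.37812200520364
```

```bash
python3 -m crank '[0.011,-0.321,0,1,0, 0.011,-0.321,0,1,0, 0.011,-0.321,0,1,0, 0.011,-0.321,0,1,0, 0.011,-0.321,0,1,0, 0.01,-0.27,0,0.85,0, 0.008,-0.2,0,0.6,0, 0.004,-0.13,0,0.4,0]'
python3 -m crank '[0,0,0,0,0, 0,0,0,0,0]'
python3 - <<'E'
from bench import env;from h import *
s=env.get_state(); a=np.radians(-208.3); togo(s,(575.5+115*np.cos(a),-15.5+115*np.sin(a),116.5),-28.3)
d=s["position"][:2]-[575.5,-15.5]; print(np.hypot(*d),np.degrees(np.arctan2(d[1],d[0])))
E
```

```text
t: 20.72
position: [474.2, 39.3, 116.8]
tcp_rot: [3.046, -0.769, -0.001]
force: [-6.5, -5.1, 9.2]
width: 20.9
grip_force: 50.1
t: 20.98
position: [474.2, 39.1, 116.8]
tcp_rot: [3.046, -0.767, -0.001]
force: [-3.8, -0.6, 7.2]
width: 20.8
grip_force: 49.9
t 20.98 pos [474.2  39.1 116.8] tilt [-0.  0. -1.] yaw -28.3 rows xyz [0.   0.   0.01] turn 0.0 width 20.8 F [-3.8 -0.6  7.2] q [-0.08 -0.02  2.01 -0.    1.15  1.98]
115.11248409251755 151.6768073629065
```

```bash
python3 -m crank '[0,0,0,0,0.3, 0,0,0,0,0.6, 0,0,0,0,1, 0,0,0,0,1, 0,0,0,0,1, 0,0,0,0,1]'
python3 -m crank '[0,0,-0.5,0,1, 0,0,-1,0,1, 0,0,-1,0,1, 0,0,-1,0,1, 0,0,-1,0,1, 0,0,-1,0,1, 0,0,-1,0,1, 0,0,-0.5,0,1]'
python3 - <<'E'
from bench import env;from h import *
h=np.array([575.5,-15.5])
for n in("scene","side"):
    c=env.read_camera(n); cv2.imwrite(f"pics/e_{n}.png",c["image"][...,::-1]); P=cloud(c)
    for k,a,r,z in(("tall",-88.3,105,201),("mid",-148.3,105,165),("short",-268.3+360,105,138),("handle",151.7,115,149)):
        p=h+r*np.array([np.cos(np.radians(a)),np.sin(np.radians(a))])
        q=P[(np.hypot(P[...,0]-p[0],P[...,1]-p[1])<35)&(abs(P[...,2]-z)<6)]
        print(n,k,p.round(1),len(q),np.round(cv2.minAreaRect(q[:,:2].astype(np.float32))[0],1) if len(q)else"",q[:,2].max() if len(q) else "")
E
```

```text
t: 21.72
position: [474.5, 39.2, 116.3]
tcp_rot: [-3.047, 0.766, -0.0]
force: [0.1, 0.1, -0.8]
width: 85.7
grip_force: 0.0
t: 22.72
position: [475.2, 39.1, 293.8]
tcp_rot: [-3.046, 0.766, -0.005]
force: [0.0, 0.6, 0.1]
width: 85.2
grip_force: 0.0
scene tall [ 578.6 -120.5] 377 [ 580.2 -120. ] 206.51618208127223
scene mid [486.2 -70.7] 324 [488.  -69.4] 169.55395387114123
scene short [572.4  89.5] 421 [572.9  90.4] 143.42507079990563
scene handle [474.2  39. ] 85 [476.7  40.1] 152.59815107874593
side tall [ 578.6 -120.5] 434 [ 576.8 -121.1] 204.3377943301563
side mid [486.2 -70.7] 432 [484.5 -71.4] 170.44633878660025
side short [572.4  89.5] 288 [570.8  88.5] 142.71355686452185
side handle [474.2  39. ] 90 [472.9  37.6] 151.29943531384862
```

View pics/e_scene.png

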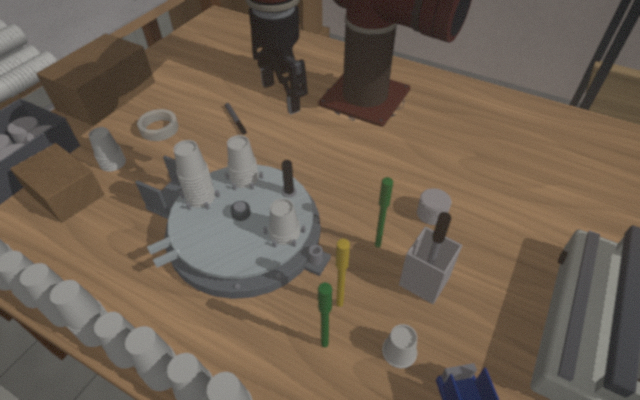

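The picture shows the tall stack at (192,175) in line with the cheek plates and within about 1 mm of the bay point. All three stacks are upright, the rod is in the caddy at (440,235), and the arm is clear.

```bash
python3 -m crank '[0,0,0,0,1, 0,0,0,0,1, 0,0,0,0,1, 0,0,0,0,1]' >/dev/null; python3 -c "
from bench import env; print(env.close_job())"
```

```text
the job is handed in; nothing more can be done
None
```

I handed the job in at about 23 s; no verdict came back, but the last pictures show the lock rod in the caddy, the tall stack within about 1 mm of the bay point with the table at its 120° detent position, all three stacks upright, and the loose cup and lids apparently undisturbed.

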